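# Drop the toothed divider into the seed tray

### The job

Take the longer divider strip, the one with six teeth, out of the tag holder and fit it down the middle of the green seed tray, across the cell walls, so that all six teeth go down into their own cells, then press it fully home until the spring clips at both ends close over its top bead, and let go. The cell grid lies loose endways in the tray, so feel for the place and do not force it: the thin plastic cracks under a hard push. Leave everything else on the bench where it is.

Things in the scene. Friction and masses are not known exactly. Their poses are not given: they have to be found in the camera images.
- divider: The divider to fit: grey plastic comb, 272 mm long, upright in one of the tag holder's two grooves (which one varies). Origin under the middle of the teeth; x across its thickness, y along it, z up. Six teeth 4 mm thick, 38 mm long (z 0 to 38) hang from a round bead (10 mm diameter, axis at z 43). Five slots, open below, 5.2 mm wide, at y -84, -42, 0, 42, 84; outer teeth end at y +-119.5. About 110 g.
- divider_grip (a point): middle of the divider's finger grip (0, 0, 65 mm in its frame): a flat tab 10 mm thick (x), 56 mm long (y), from the bead up to z = 80 mm; pinch it across x. The divider fits either way round.
- divider_end_a (a point): point on the bead's axis near the divider's +y end (0, 126, 43 mm in its frame), which an end clip will grip
- divider_end_b (a point): the same near the -y end (0, -126, 43 mm)
- tray: Green seed tray, 315 mm long (y), 191 mm wide (x), 44 mm high, fixed. Origin: centre of its underside; y along it, z up. In it lies a grey cell grid: seven cross walls, 3 mm thick, tops 48 mm high, 42 mm apart along y (the outermost two are its end walls). The grid is snug across but loose along y: its middle wall lies up to 13.5 mm either way from the tray's y = 0, which is not measured.
- tray_wall_top (a point): point over the tray's middle at the height of the wall tops (z = 48 mm of the tray). Where the slots do not match the walls, the teeth stand here. Slots clear the walls by 1.1 mm each side. The grid can be pushed along y with about 3 N, to stops 15 mm either way of the middle; dragging the teeth over the walls moves it.
- tray_home (a point): tray's middle at z = 10 mm: the height of the divider's origin when it is home, at x = 0, its bead on the wall tops. In the slots it goes down freely to z = 19 mm; there the bead meets a pair of springy jaws on each end wall (126 mm either side of the grid's middle, jaws 66 mm high, 7.6 mm apart). Pressing on takes about 5 to 12 N in all until the jaws close over the bead.
- holder: Hard silicone plant tag holder, dark block 104 mm (x) by 130 mm (y), 34 mm high, fixed; origin under its centre. Two grooves along y at x = +-28 mm, 6.4 mm wide, floor 12 mm above the bench; the dividers stand on that floor, their y along the holder's. Four thin white tags stand in its middle rib near the ends (|y| above 48 mm), up to 86 mm above the bench.
- spare: Another grey divider strip in the other groove, for a smaller tray: the same section and grip but only 188 mm long, with four teeth. Not to be moved. Same origin and axes.
- trowel: Stainless trowel with wooden handle, 330 mm long, lying left of the holder; bystander
- pot: Terracotta pot, 124 mm across, 105 mm high; bystander
- small_pot: Small terracotta pot, 80 mm across, 70 mm high; bystander
- seed_jar: Glass seed jar, 66 mm across, 95 mm high; bystander
- twine_spool: Wooden twine spool, 60 mm across, 70 mm high; bystander
- dibber: Wooden dibber, 200 mm long, lying; bystander

How it is judged:
By the outcome, as a careful person would: the job done as asked, in the order asked, and still so for the second after the job is handed in, with the robot touching nothing.
It also fails if it takes over 72 s, if anything falls off the work surface, if the arm or the gripper's body presses on something with over 40 N, if the wrist force passes 120 N, or if a joint passes its speed limit or range.

### The arm

A 6-joint arm with a two-finger parallel gripper is mounted at the origin on the work surface. World frame = base frame: x ahead of the robot, y to its left, z up, the work surface at z = 0. Lengths are in m, angles in degrees, forces in N, time in s.
With the tool pointing down it reaches from about 0.35 to 0.875 m from the base axis. Payload 4.2 kg.
Tool frame: the origin (TCP) lies at the very end of the fingers, on their centre line; the grasp point (between the pads) lies 19 mm behind it; z points along the fingers, y is the line along which they close (so a half turn about z gives the same grasp; the last joint's range is limited). The gripper opens to 87 mm and grips with 3 to 60 N. Pads are 19 mm wide; open, the fingers measure 117 mm over their backs; the gripper's body (75 mm by 190 mm) begins 51 mm behind the grasp point.
Start: joints at [14.817, 22.042, 0.453, 0, -68.411, -14.817], TCP at [0.625, 0, 0.223] pointing down, gripper open.
Joint ranges: [-179.83, 179.83], [-69.29, 118.12], [-61.27, 80.66], [-181.25, 117.63], [-171.15, -9.14], [-177.46, 177.46]. Speed limits (degrees/s): [159.86, 159.86, 180, 180, 180, 180].

### API

Orientations are given as a 3x3 rotation matrix whose columns are the frame's x, y, z axes.
In Python, from station import monitor, cams, ticket gives the robot as it stands.
- The arm moves only by the tool drive_tool, never from a script. Its argument "moves" is a list of rows, each an object with "delta_pos": the shift along the tool's x, y, z in mm, a list of three; "turn": the turn about the tool's z in rad; "claw": the opening, from 0 (shut) to 1 (fully open). A call has 1 to 12 rows; each row shifts and turns the commanded pose from where the row before left it, along the tool's axes as they then stand; what a row does not reach is not made up. A row lasts 1/8 s, in which the tool goes at most 62.5 mm and 10.7 degrees, less where a joint would pass 70% of its speed; a pose out of reach is approached as far as the arm can. A call is refused whole if a number of a shift passes 62.5 or a number of a turn 0.188, either way. A call with a gripper value outside its range is refused whole. The fingers move at their own pace and stop on an object; the grip force is fixed at half the most. Time passes only in rows, so rows that do not move let the fingers close. It gives the time, the measured TCP pose, the force, the opening and the grip force at its end, in the units of the state.
- monitor.sense(): the state, without advancing time (a new reading comes with each control period).
- cams.capture(name): name is "scene" or "side" or "wrist"; returns a dict with "color" (400x640x3 uint8, red, green, blue), "range_z" (400x640 float32, m along the optical axis (not along the pixel's ray), 0 where there is no reading), "vertical_fov" (degrees; the focal length in pixels is half the picture's height over the tangent of half this angle, whatever the lens; pixels are square), "cx", "cy" (the principal point, pixels), "dist" ([k1, k2, p1, p2, k3] as OpenCV has them; the pictures are not rectified), "extrinsics" (4x4, takes a point from camera to world coordinates). Camera axes: x right, y down, z forward; pixel columns grow to the right and rows downward; lengths in m; the calibration is good to about 2 mm. A picture is of the moment at which its call begins.
- ticket.finish_job(): hands the job in; it is judged then, once.
The state is a dict: "time_s": time; "joints": joint angles; "joint_velocities": joint speeds; "effort": joint torques, N m; "tcp_pos": TCP position; "ee_rot": TCP orientation; "wrist_force": force on the tool from outside, world axes, zero at the start; "moment": the same for the moment, N m; "gripper_width": opening from 0.0 (shut) to 1.0 (fully open); "gripper_force": force on a finger pad.
Only numpy, scipy, OpenCV 4.12 (cv2) and the standard library are available. Lean on these libraries where they do the work, as an engineer would, in place of code of your own. Each camera call takes 0.05 s, during which the arm holds its last target. There are 200 camera calls.

## Working session

There is one attempt and no reset: what is moved stays moved. The work goes in short steps, Python scripts to look and compute and a tool call to move; the robot and the scene stay as the last step left them, time stands still between calls to the robot, and variables do not carry over. Pictures are saved under pics/ and viewed, at most 10 in all, crops included, and the job is handed in when it is done.

Besides the shell and the picture viewer there is one more tool, called after ">>>" by a JSON object that holds its "method" and its "body". drive_tool: Moves the arm, as the interface text tells. Its arguments: {"type":"object","properties":{"moves":{"type":"array","items":{"type":"object","properties":{"delta_pos":{"type":"array","items":{"type":"number"}},"turn":{"type":"number"},"claw":{"type":"number"}}}}},"required":["moves"]}

```bash
ls; mkdir -p pics; cat > h.py <<'E'
import numpy as np, cv2
from station import monitor, cams, ticket
def cap(n):
    c=cams.capture(n); np.savez('pics/'+n+'.npz',**{k:np.array(v) for k,v in c.items()}); return c
def load(n): return np.load('pics/'+n+'.npz')
def K(c):
    f=200/np.tan(np.radians(float(c['vertical_fov']))/2)
    return np.array([[f,0,float(c['cx'])],[0,f,float(c['cy'])],[0,0,1]])
def rays(c,uv):
    p=cv2.undistortPoints(np.array(uv,float).reshape(-1,1,2),K(c),np.array(c['dist'],float)).reshape(-1,2)
    return np.c_[p,np.ones(len(p))]
def atz(c,uv,z):
    E=np.array(c['extrinsics']); d=rays(c,uv)@E[:3,:3].T; o=E[:3,3]
    return o+d*((z-o[2])/d[:,2])[:,None]
def cloud(c):
    v,u=np.mgrid[0:400,0:640]; E=np.array(c['extrinsics'])
    P=rays(c,np.c_[u.ravel(),v.ravel()])*np.array(c['range_z']).reshape(-1,1)
    return (P@E[:3,:3].T+E[:3,3]).reshape(400,640,3)
def proj(c,P):
    E=np.linalg.inv(np.array(c['extrinsics'])); r,_=cv2.Rodrigues(E[:3,:3])
    return cv2.projectPoints(np.array(P,float).reshape(-1,1,3),r,E[:3,3],K(c),np.array(c['dist'],float))[0].reshape(-1,2)
E
python3 - <<'E'
from h import *
ims=[]
for n in ("scene","side","wrist"):
    c=cap(n); cv2.imwrite(f'pics/{n}0.png',c['color'][:,:,::-1]); print(n,np.round(c['extrinsics'],3).tolist(),c['vertical_fov'])
print(monitor.sense())
E
```

```text
pics
scene [[-0.736, 0.408, -0.541, 1.454], [0.677, 0.441, -0.589, 0.923], [-0.001, -0.799, -0.601, 1.0], [0.0, 0.0, 0.0, 1.0]] 44.08855072089552
side [[0.989, -0.102, 0.108, 0.473], [-0.147, -0.568, 0.81, -0.943], [-0.021, -0.817, -0.577, 0.748], [0.0, 0.0, 0.0, 1.0]] 55.99021680214417
wrist [[-1.0, 0.001, -0.002, 0.625], [0.001, 0.968, 0.252, -0.07], [0.002, 0.252, -0.968, 0.383], [0.0, 0.0, 0.0, 1.0]] 67.26763395792658
{'time_s': 0.15, 'joints': array([ 1.48165533e+01,  2.20795387e+01,  3.99512381e-01, -1.87296729e-02,
       -6.84109165e+01, -1.48173511e+01]), 'joint_velocities': array([ 0.00661848, -0.12257744,  0.25827561,  0.11334883, -0.06765056,
        0.03790423]), 'effort': array([ 3.86667998e-04, -3.91052306e+01,  1.87588084e+01,  4.22235444e+00,
        1.23758311e-02, -1.38926293e-04]), 'tcp_pos': array([6.24563354e-01, 1.00027045e-05, 2.21739194e-01]), 'ee_rot': array([[-1.34355143e-04, -9.99998691e-01, -1.61218665e-03],
       [-9.99999985e-01,  1.34535947e-04, -1.12040237e-04],
       [ 1.12256987e-04,  1.61217157e-03, -9.99998694e-01]]), 'wrist_force': array([0.19597046, 0.55496849, 0.30712474]), 'moment': array([-0.01544356,  0.03522697,  0.01231442]), 'gripper_force': 0.0, 'gripper_width': 0.9947781467132726}
```

View pics/scene0.png

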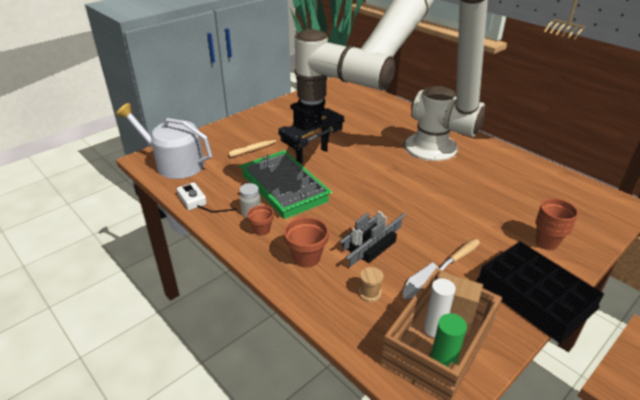

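View pics/side0.png

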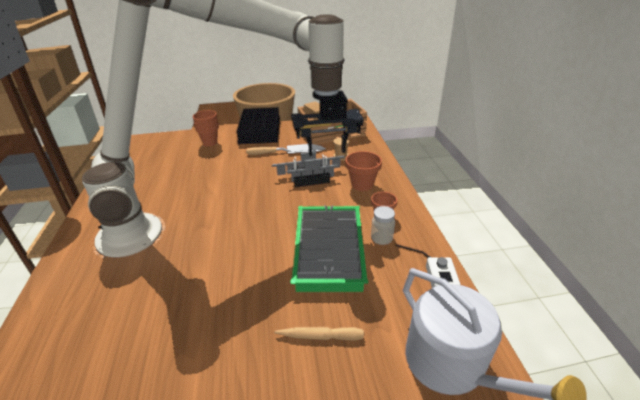

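Scene: tray around pixel (287,183), holder at (372,240) with both dividers. Side: tray at (330,248), holder at (312,170), partly behind the gripper. Next I'll get coarse positions from the depth data.

```bash
python3 - <<'E'
from h import *
for n,uv in (("scene",[(245,177),(292,213),(328,190),(280,155),(372,240),(380,222),(365,228)]),("side",[(298,208),(361,208),(295,290),(366,290),(312,180)])):
    c=load(n); print(n,np.round(atz(c,uv,0.044),3).tolist())
for n in ("scene","side"):
    c=load(n); P=cloud(c).reshape(-1,3); col=c['color'].reshape(-1,3).astype(int)
    g=(col[:,1]>col[:,0]+50)&(col[:,1]>col[:,2]+50)&(P[:,2]>0.035)&(P[:,2]<0.055)&(abs(P[:,0]-.6)<.3)&(abs(P[:,1])<.4)
    q=P[g][:,:2].astype(np.float32); print(n,len(q),cv2.minAreaRect(q),q.mean(0))
    m=(P[:,2]>0.06)&(P[:,2]<0.1)&(P[:,0]>.45)&(P[:,0]<.9)&(P[:,1]>0.05)&(P[:,1]<.5)&(np.ptp(col,axis=1)<30)
    q=P[m]; print(len(q),np.median(q,0),q.min(0),q.max(0))
c=load("scene"); I=c['color'][190:290,310:430,::-1]
cv2.imwrite('pics/crop1.png',cv2.resize(I,None,fx=6,fy=6,interpolation=cv2.INTER_CUBIC))
E
```

```text
scene [[0.693, -0.265, 0.044], [0.703, -0.006, 0.044], [0.537, -0.018, 0.044], [0.516, -0.293, 0.044], [0.614, 0.246, 0.044], [0.536, 0.207, 0.044], [0.589, 0.196, 0.044]]
side [[0.531, -0.015, 0.044], [0.723, -0.049, 0.044], [0.491, -0.338, 0.044], [0.658, -0.366, 0.044], [0.595, 0.134, 0.044]]
scene 394 ((0.5999471545219421, -0.17140334844589233), (0.31931641697883606, 0.18939357995986938), 80.29676055908203) [ 0.60791963 -0.10235595]
492 [0.60885546 0.22641653 0.0761545 ] [0.47834935 0.18665972 0.06000655] [0.73285284 0.49174482 0.09751595]
side 660 ((0.5986184477806091, -0.17499876022338867), (0.31622403860092163, 0.18698345124721527), 80.30219268798828) [ 0.58148134 -0.1726153 ]
320 [0.59946984 0.19889347 0.07568244] [0.46741714 0.17947108 0.06000527] [0.74137094 0.49045803 0.0947732 ]
```

View pics/crop1.png

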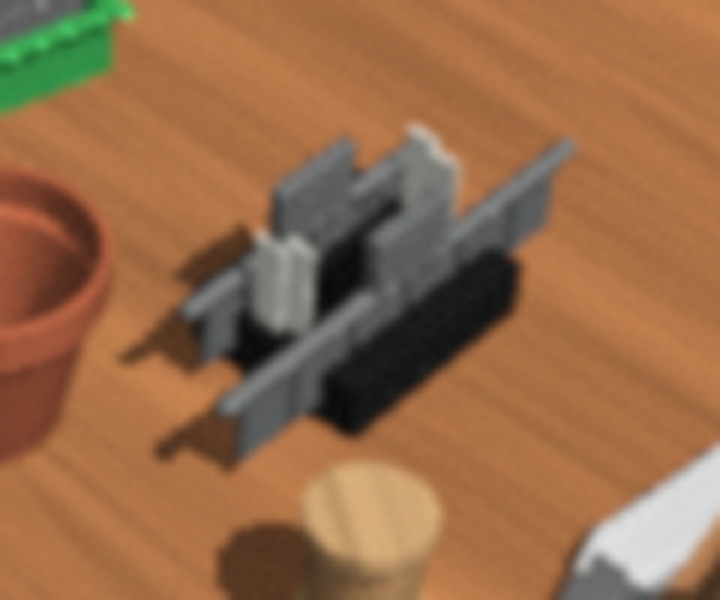

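The crop shows the six-tooth divider as the near one. Its bead ends are at crop (228,408) and (570,148), i.e. full (348,258) and (405,214.7).

```bash
python3 - <<'E'
from h import *
c=load('scene')
a,b=atz(c,[(348,258.5),(405,214.3)],0.059); print(a,b,np.linalg.norm(a-b),(a+b)/2,np.degrees(np.arctan2(*(b-a)[1::-1])))
t=atz(c,[(310+368/6,190+238/6),(310+450/6,190+190/6)],0.092);print(t,t.mean(0))
E
```

```text
[0.73078465 0.2627467  0.059     ] [0.46671275 0.2457185  0.059     ] 0.264620346756129 [0.5987487 0.2542326 0.059    ] -176.31049395745237
[[0.62488109 0.24907934 0.092     ]
 [0.56989969 0.25195471 0.092     ]] [0.59739039 0.25051702 0.092     ]
```

>>> {"method": "drive_tool", "body": {"moves": [{"delta_pos": [-40,10,-50]},{"delta_pos": [-50,10,-50]},{"delta_pos": [-50,10,-20]},{"delta_pos": [0,0,0]},{"delta_pos": [0,0,0]},{"delta_pos": [0,0,0]}]}}

```text
invalid input
```

>>> {"method": "drive_tool", "body": {"moves": [{"delta_pos": [-40,10,-50],"turn": 0,"claw": 1},{"delta_pos": [-50,10,-50],"turn": 0,"claw": 1},{"delta_pos": [-50,10,-20],"turn": 0,"claw": 1},{"delta_pos": [0,0,0],"turn": 0,"claw": 1},{"delta_pos": [0,0,0],"turn": 0,"claw": 1},{"delta_pos": [0,0,0],"turn": 0,"claw": 1}]}}

```text
time_s: 0.9
tcp_pos: [0.5964, 0.1313, 0.3334]
ee_rot: [[-0.001, -1.0, -0.002], [-1.0, 0.001, -0.001], [0.001, 0.002, -1.0]]
wrist_force: [-0.2, 0.8, 0.3]
gripper_width: 1.0
gripper_force: 0.0
```

```bash
python3 - <<'E'
from h import *
s=monitor.sense(); print(s['time_s'],s['tcp_pos'],s['ee_rot'].round(4).tolist())
c=cap('wrist'); cv2.imwrite('pics/w1.png',c['color'][:,:,::-1])
print(np.round(c['extrinsics'],3).tolist())
E
```

```text
0.9 [0.59641988 0.1312957  0.33342078] [[-0.0014, -1.0, -0.002], [-1.0, 0.0014, -0.001], [0.001, 0.002, -1.0]]
[[-1.0, 0.002, -0.002, 0.597], [0.002, 0.968, 0.251, 0.062], [0.002, 0.251, -0.968, 0.495], [0.0, 0.0, 0.0, 1.0]]
```

View pics/w1.png

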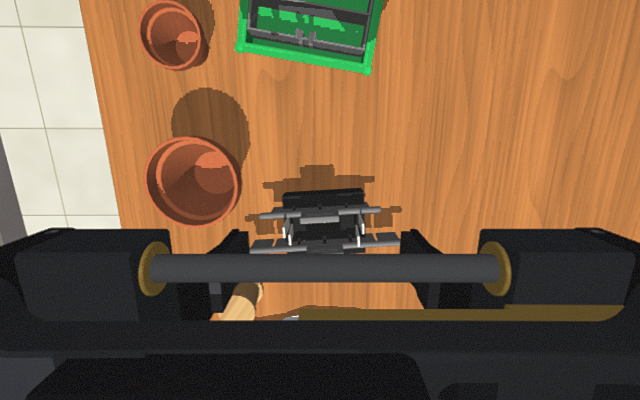

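The wrist view looks past the fingers: the holder at (320,220) is partly hidden, and the tray is at the top. I'll shift +y for a clear view.

>>> {"method": "drive_tool", "body": {"moves": [{"delta_pos": [-45,0,30],"turn": 0,"claw": 1},{"delta_pos": [-50,0,30],"turn": 0,"claw": 1},{"delta_pos": [-35,0,20],"turn": 0,"claw": 1},{"delta_pos": [0,0,0],"turn": 0,"claw": 1},{"delta_pos": [0,0,0],"turn": 0,"claw": 1},{"delta_pos": [0,0,0],"turn": 0,"claw": 1}]}}

```text
time_s: 1.7
tcp_pos: [0.5972, 0.2611, 0.2557]
ee_rot: [[-0.002, -1.0, 0.002], [-1.0, 0.002, 0.001], [-0.001, -0.002, -1.0]]
wrist_force: [-0.1, -0.2, -0.3]
gripper_width: 0.997
gripper_force: 0.0
```

```bash
python3 - <<'E'
from h import *
s=monitor.sense(); print(s['time_s'],s['tcp_pos'])
c=cap('wrist'); I=c['color'][60:270,180:460,::-1]
cv2.imwrite('pics/w2.png',cv2.resize(I,None,fx=2.8,fy=2.8,interpolation=cv2.INTER_CUBIC))
E
```

```text
1.7 [0.59720949 0.2611477  0.25571074]
```

View pics/w2.png

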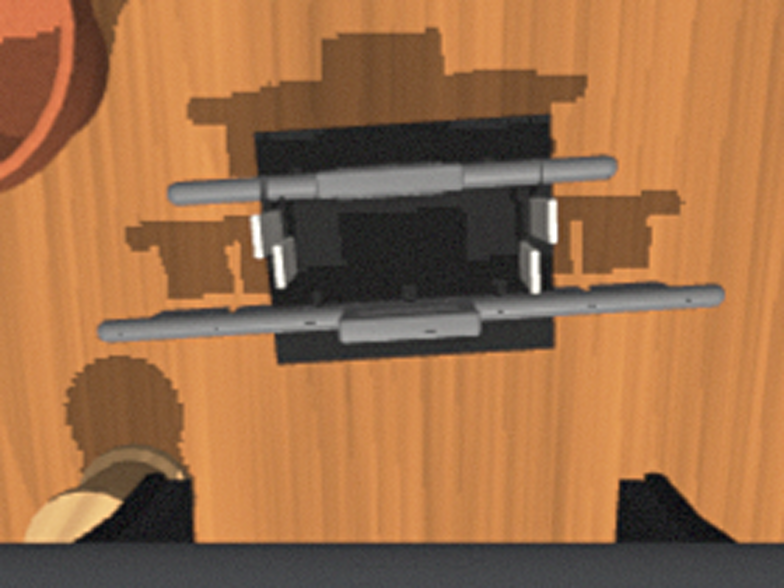

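Both dividers show clearly. The long one's bead runs from crop (100,331) to (723,295), and its tab spans u≈341–479.

```bash
python3 - <<'E'
from h import *
c=load('wrist')
f=lambda uv:np.array(uv,float)/2.8+[180,60]
a,b=atz(c,f([(100,331),(723,295)]),0.055); print(a,b,np.linalg.norm(a-b),(a+b)/2,np.degrees(np.arctan2(*(b-a)[1::-1])))
t=atz(c,f([(342,341),(479,331),(342,320),(479,309)]),0.092);print(t,t.mean(0),t[:2].mean(0))
P=cloud(c); m=(P[...,2]>.084)&(P[...,2]<.1)&(P[...,1]>.235)&(P[...,1]<.28)&(abs(P[...,0]-.597)<.035)
q=P[m]; print(len(q),q.mean(0),q.min(0),q.max(0),cv2.minAreaRect(q[:,:2].astype(np.float32)))
m=(P[...,2]>.05)&(P[...,2]<.064)&(P[...,1]>.23)&(P[...,1]<.28)
q=P[m]; print(len(q),q.mean(0),q.min(0),q.max(0)); print(np.polyfit(q[:,0],q[:,1],1), np.polyval(np.polyfit(q[:,0],q[:,1],1),.597))
P=cloud(c); m=(P[...,2]>.084)&(P[...,2]<.1)&(P[...,1]>.17)&(P[...,1]<.235)&(abs(P[...,0]-.597)<.045)
q=P[m]; print(q.mean(0))
E
```

```text
[0.7299311  0.25547821 0.055     ] [0.4602849  0.24033119 0.055     ] 0.2700712917802351 [0.595108  0.2479047 0.055    ] -176.7848634785017
[[0.62185373 0.25306389 0.092     ]
 [0.56816425 0.24919596 0.092     ]
 [0.62168033 0.24474836 0.092     ]
 [0.56834245 0.24054171 0.092     ]] [0.59501019 0.24688748 0.092     ] [0.59500899 0.25112993 0.092     ]
507 [0.59563828 0.24670405 0.09084096] [0.56808485 0.2409749  0.08401193] [0.62313625 0.25395762 0.09342218] ((0.5956215858459473, 0.24711407721042633), (0.05527104064822197, 0.010989902541041374), 3.6272401809692383)
1489 [0.59425695 0.24664549 0.05848942] [0.46087711 0.23030219 0.05071729] [0.72970652 0.25923333 0.06384016]
[0.0575017 0.2124747] 0.24680321581477507
[0.60305228 0.19189193 0.09088456]
```

Tab centre is (0.595, 0.247), axis 3.4° from world x, and length and height agree with the given sizes. Before grasping I'll look at the tray from above.

>>> {"method": "drive_tool", "body": {"moves": [{"delta_pos": [55,0,-30],"turn": 0,"claw": 1},{"delta_pos": [60,0,-30],"turn": 0,"claw": 1},{"delta_pos": [60,0,-30],"turn": 0,"claw": 1},{"delta_pos": [60,0,0],"turn": 0,"claw": 1},{"delta_pos": [60,0,0],"turn": 0,"claw": 1},{"delta_pos": [60,0,0],"turn": 0,"claw": 1},{"delta_pos": [25,0,0],"turn": 0,"claw": 1},{"delta_pos": [0,0,0],"turn": 0,"claw": 1},{"delta_pos": [0,0,0],"turn": 0,"claw": 1},{"delta_pos": [0,0,0],"turn": 0,"claw": 1}]}}

```text
time_s: 3.0
tcp_pos: [0.5966, -0.1084, 0.3406]
ee_rot: [[0.001, -1.0, 0.0], [-1.0, -0.001, 0.0], [-0.0, -0.0, -1.0]]
wrist_force: [1.2, 0.7, 0.7]
gripper_width: 0.998
gripper_force: 0.0
```

```bash
python3 - <<'E'
from h import *
s=monitor.sense(); print(s['time_s'],s['tcp_pos'])
c=cap('wrist'); c=dict(c); np.savez('pics/tray.npz',**c); I=c['color'][0:240,180:460,::-1]
cv2.imwrite('pics/w3.png',cv2.resize(I,None,fx=2.5,fy=2.5,interpolation=cv2.INTER_CUBIC))
P=cloud(c); col=c['color'].astype(int)
g=(col[...,1]>col[...,0]+50)&(col[...,1]>col[...,2]+50)&(P[...,2]>.036)&(P[...,2]<.05)
print(cv2.minAreaRect(P[g][:,:2].astype(np.float32)))
E
```

```text
3.0 [ 0.59661959 -0.10839841  0.34062674]
((0.5996708273887634, -0.1743031144142151), (0.3132421672344208, 0.1898108422756195), 80.63310241699219)
```

View pics/w3.png

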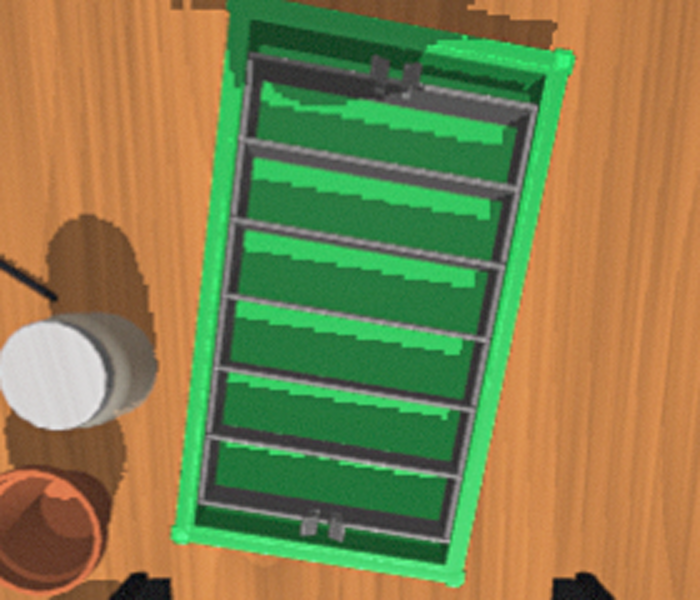

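The tray view is clear. Seven wall tops run from crop L(250,58)/R(535,106) down to L(201,500)/R(446,541). The clip jaws are at about (396,75) and (323,525).

```bash
python3 - <<'E'
from h import *
c=load('tray')
f=lambda uv:np.array(uv,float)/2.5+[180,0]
W=[(250,58),(535,106),(245,142),(516,190),(237,222),(502,268),(229,297),(487,341),(220,370),(473,410),(210,437),(459,477),(201,500),(446,541)]
w=atz(c,f(W),.048)[:,:2].reshape(7,2,2); m=w.mean(1); d=w[:,0]-w[:,1]
print(m.round(4).tolist(), np.linalg.norm(np.diff(m,axis=0),axis=1), np.degrees(np.arctan2(d[:,1],d[:,0])), np.linalg.norm(d,axis=1))
e=m[6]-m[0]; print('axis',np.degrees(np.arctan2(e[1],e[0])),'mean',m.mean(0),np.linalg.norm(e))
r=atz(c,f([(238,3),(570,58),(180,540),(457,583)]),.044)[:,:2]; print(r,r.mean(0)); 
P=cloud(c); q=P[(P[...,2]>.055)&(P[...,2]<.072)&(abs(P[...,0]-.6)<.06)&(P[...,1]<.0)&(P[...,1]>-.34)]
a=q[q[:,1]<-.17];b=q[q[:,1]>-.17]; print(len(a),len(b),a.mean(0),b.mean(0)); e=(b-0).mean(0)-a.mean(0); print(np.degrees(np.arctan2(e[1],e[0])),np.linalg.norm(e),(a.mean(0)+b.mean(0))/2)
print(atz(c,f([(380,60),(413,67),(312,532),(337,537)]),.066))
q=P[(P[...,2]>.044)&(P[...,2]<.053)&(abs(P[...,0]-.6)<.09)&(P[...,1]<-.02)&(P[...,1]>-.33)];g=np.array([np.cos(np.radians(80.5)),np.sin(np.radians(80.5))])
E
```

```text
[[0.5791, -0.2974], [0.5852, -0.2554], [0.5912, -0.2137], [0.5978, -0.1727], [0.6048, -0.1314], [0.6123, -0.0905], [0.6195, -0.05]] [0.04242589 0.04205977 0.04155226 0.04189622 0.04156168 0.04115657] [-8.54684192 -9.22382918 -9.27738078 -9.34392324 -8.88188649 -9.23650666
 -9.83757487] [0.15675589 0.15329752 0.15371687 0.15327925 0.15362953 0.15473029
 0.15577902]
axis 80.71659464805239 mean [ 0.5985563  -0.17301978] 0.2506266662919544
[[ 0.66249924 -0.33623818]
 [ 0.48317429 -0.31014822]
 [ 0.7118642  -0.03599827]
 [ 0.53431558 -0.00702049]] [ 0.59796333 -0.17235129]
156 95 [ 0.57892948 -0.29844176  0.06187073] [ 0.62004849 -0.05039643  0.06196552]
80.58755128134015 0.25143043932280484 [ 0.59948898 -0.1744191   0.06191812]
[[ 0.58690247 -0.30298222  0.066     ]
 [ 0.56974741 -0.2997549   0.066     ]
 [ 0.62617928 -0.04793029  0.066     ]
 [ 0.61106549 -0.04477918  0.066     ]]
```

Grid middle is (0.599, -0.174) with its axis at 80.6°; the walls and jaws agree. Back to the holder to grasp.

>>> {"method": "drive_tool", "body": {"moves": [{"delta_pos": [-60,0,20],"turn": 0,"claw": 0.46},{"delta_pos": [-60,0,20],"turn": 0,"claw": 0.46},{"delta_pos": [-60,0,30],"turn": 0,"claw": 0.46},{"delta_pos": [-60,0,30],"turn": 0,"claw": 0.46},{"delta_pos": [-60,0,20],"turn": 0,"claw": 0.46},{"delta_pos": [-55,1,20],"turn": 0,"claw": 0.46},{"delta_pos": [0,0,0],"turn": 0.168,"claw": 0.46},{"delta_pos": [0,0,0],"turn": 0.168,"claw": 0.46},{"delta_pos": [0,0,0],"turn": 0.168,"claw": 0.46},{"delta_pos": [0,0,0],"turn": 0.168,"claw": 0.46},{"delta_pos": [0,0,0],"turn": 0.168,"claw": 0.46},{"delta_pos": [0,0,0],"turn": 0.168,"claw": 0.46}]}}

```text
time_s: 4.55
tcp_pos: [0.5952, 0.2364, 0.2052]
ee_rot: [[-0.848, -0.53, 0.0], [-0.53, 0.848, 0.0], [-0.0, -0.0, -1.0]]
wrist_force: [0.6, -0.5, 0.5]
gripper_width: 0.461
gripper_force: 0.0
```

>>> {"method": "drive_tool", "body": {"moves": [{"delta_pos": [0,0,0],"turn": 0.168,"claw": 0.46},{"delta_pos": [0,0,0],"turn": 0.168,"claw": 0.46},{"delta_pos": [0,0,0],"turn": 0.167,"claw": 0.46},{"delta_pos": [0,0,0],"turn": 0,"claw": 0.46},{"delta_pos": [0,0,0],"turn": 0,"claw": 0.46},{"delta_pos": [0,0,0],"turn": 0,"claw": 0.46}]}}

```text
time_s: 5.3
tcp_pos: [0.5955, 0.2356, 0.2052]
ee_rot: [[-0.998, -0.061, 0.0], [-0.061, 0.998, -0.0], [-0.0, -0.0, -1.0]]
wrist_force: [1.1, 0.3, -0.7]
gripper_width: 0.461
gripper_force: 0.0
```

```bash
cat > to.py <<'E'
import sys; from h import *
s=monitor.sense(); R=s['ee_rot']; t=[float(v) for v in sys.argv[1:5]]
a=np.degrees(np.arctan2(R[1,1],R[0,1])); print('t',s['time_s'],'tcp',s['tcp_pos'].round(4),'yaw',a.round(2),'F',s['wrist_force'].round(1),'M',s['moment'].round(2),'joints',s['joints'].round(0))
print('delta mm',((np.array(t[:3])-s['tcp_pos'])@R*1000).round(1),'turn',np.radians((a-t[3]+180)%360-180).round(4))
E
python3 to.py .5953 .247 .060 93.4
```

```text
t 5.3 tcp [0.5955 0.2356 0.2052] yaw 93.52 F [ 1.1  0.3 -0.7] M [-0.03 -0.14  0.01] joints [  36.   24.    1.    0.  -67. -123.]
delta mm [ -0.5  11.4 145.2] turn 0.0021
```

>>> {"method": "drive_tool", "body": {"moves": [{"delta_pos": [-0.5,11.4,0],"turn": 0.002,"claw": 0.46},{"delta_pos": [0,0,45],"turn": 0,"claw": 0.46},{"delta_pos": [0,0,50],"turn": 0,"claw": 0.46},{"delta_pos": [0,0,25],"turn": 0,"claw": 0.46},{"delta_pos": [0,0,0],"turn": 0,"claw": 0.46},{"delta_pos": [0,0,0],"turn": 0,"claw": 0.46}]}}

```text
time_s: 6.05
tcp_pos: [0.5964, 0.2477, 0.0866]
ee_rot: [[-0.998, -0.059, 0.002], [-0.059, 0.998, 0.001], [-0.002, 0.001, -1.0]]
wrist_force: [-0.6, 1.3, 0.0]
gripper_width: 0.457
gripper_force: 0.0
```

```bash
python3 to.py .5953 .247 .060 93.4
```

```text
t 6.05 tcp [0.5964 0.2477 0.0866] yaw 93.36 F [-0.6  1.3  0. ] M [-0.05 -0.09  0.01] joints [  37.   31.   -6.    0.  -53. -124.]
delta mm [ 1.2 -0.6 26.6] turn -0.0007
```

>>> {"method": "drive_tool", "body": {"moves": [{"delta_pos": [1,-0.6,13],"turn": 0,"claw": 0.46},{"delta_pos": [0,0,13],"turn": 0,"claw": 0.46},{"delta_pos": [0,0,0],"turn": 0,"claw": 0.46},{"delta_pos": [0,0,0],"turn": 0,"claw": 0.3},{"delta_pos": [0,0,0],"turn": 0,"claw": 0.2},{"delta_pos": [0,0,0],"turn": 0,"claw": 0.0},{"delta_pos": [0,0,0],"turn": 0,"claw": 0.0},{"delta_pos": [0,0,0],"turn": 0,"claw": 0.0},{"delta_pos": [0,0,0],"turn": 0,"claw": 0.0},{"delta_pos": [0,0,0],"turn": 0,"claw": 0.0}]}}

```text
time_s: 7.3
tcp_pos: [0.5946, 0.2467, 0.0594]
ee_rot: [[-0.998, -0.058, 0.001], [-0.058, 0.998, 0.001], [-0.001, 0.001, -1.0]]
wrist_force: [-1.5, 3.4, 0.4]
gripper_width: 0.113
gripper_force: 29.8
```

```bash
python3 to.py .5953 .247 .060 93.4
```

```text
t 7.3 tcp [0.5946 0.2467 0.0594] yaw 93.32 F [-1.5  3.4  0.4] M [1.09 0.14 0.04] joints [  37.   32.   -8.   -0.  -50. -124.]
delta mm [-0.7  0.2 -0.6] turn -0.0013
```

>>> {"method": "drive_tool", "body": {"moves": [{"delta_pos": [0,0.5,-6],"turn": 0,"claw": 0.0},{"delta_pos": [0,0,-10],"turn": 0,"claw": 0.0},{"delta_pos": [0,0,-15],"turn": 0,"claw": 0.0},{"delta_pos": [0,0,-30],"turn": 0,"claw": 0.0},{"delta_pos": [0,0,-40],"turn": 0,"claw": 0.0},{"delta_pos": [0,0,-35],"turn": 0,"claw": 0.0},{"delta_pos": [0,0,0],"turn": 0,"claw": 0.0},{"delta_pos": [0,0,0],"turn": 0,"claw": 0.0}]}}

```text
time_s: 8.3
tcp_pos: [0.5937, 0.2457, 0.195]
ee_rot: [[-0.998, -0.057, -0.001], [-0.057, 0.998, -0.001], [0.001, -0.001, -1.0]]
wrist_force: [1.1, 0.6, -0.7]
gripper_width: 0.109
gripper_force: 29.9
```

```bash
python3 to.py .5988 -.1735 .195 170.65; python3 - <<'E'
from h import *
a=cap('scene')['color'][150:290,280:440,::-1]; b=cap('wrist')['color'][20:260,120:520,::-1]
cv2.imwrite('pics/m1.png',np.vstack([cv2.resize(a,(400,350)),cv2.resize(b,(400,240))]))
E
```

```text
t 8.3 tcp [0.5937 0.2457 0.195 ] yaw 93.27 F [ 1.1  0.6 -0.7] M [-0.05 -0.06  0.01] joints [  37.   25.    1.   -0.  -66. -124.]
delta mm [ 1.880e+01 -4.188e+02  4.000e-01] turn -1.3506
```

View pics/m1.png

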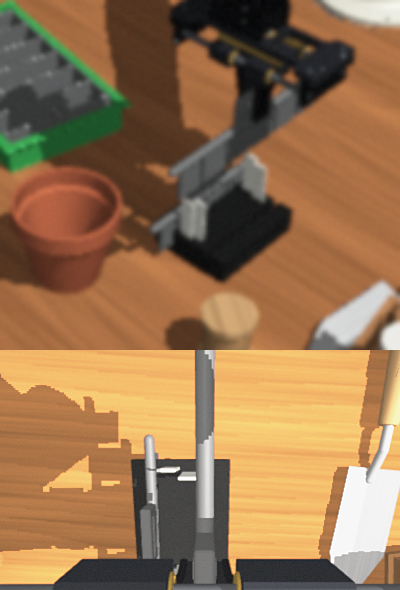

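Held squarely and clear of the holder; the spare is undisturbed. Carrying to above the tray.

>>> {"method": "drive_tool", "body": {"moves": [{"delta_pos": [2,-55,0],"turn": 0,"claw": 0.0},{"delta_pos": [3,-60,0],"turn": 0,"claw": 0.0},{"delta_pos": [3,-60,0],"turn": 0,"claw": 0.0},{"delta_pos": [3,-60,0],"turn": 0,"claw": 0.0},{"delta_pos": [3,-60,0],"turn": 0,"claw": 0.0},{"delta_pos": [3,-60,0],"turn": 0,"claw": 0.0},{"delta_pos": [2,-50,0],"turn": 0,"claw": 0.0},{"delta_pos": [0,0,0],"turn": -0.169,"claw": 0.0},{"delta_pos": [0,0,0],"turn": -0.169,"claw": 0.0},{"delta_pos": [0,0,0],"turn": -0.169,"claw": 0.0},{"delta_pos": [0,0,0],"turn": -0.169,"claw": 0.0},{"delta_pos": [0,0,0],"turn": -0.169,"claw": 0.0}]}}

```text
time_s: 9.9
tcp_pos: [0.598, -0.1589, 0.1937]
ee_rot: [[-0.615, -0.788, -0.003], [-0.788, 0.615, -0.0], [0.002, 0.003, -1.0]]
wrist_force: [-0.1, -0.0, -0.8]
gripper_width: 0.113
gripper_force: 29.9
```

>>> {"method": "drive_tool", "body": {"moves": [{"delta_pos": [0,0,0],"turn": -0.169,"claw": 0.0},{"delta_pos": [0,0,0],"turn": -0.169,"claw": 0.0},{"delta_pos": [0,0,0],"turn": -0.167,"claw": 0.0},{"delta_pos": [0,0,0],"turn": 0,"claw": 0.0},{"delta_pos": [0,0,0],"turn": 0,"claw": 0.0},{"delta_pos": [0,0,0],"turn": 0,"claw": 0.0}]}}

```text
time_s: 10.65
tcp_pos: [0.5987, -0.1588, 0.1949]
ee_rot: [[-0.164, -0.987, -0.001], [-0.987, 0.164, 0.0], [0.0, 0.001, -1.0]]
wrist_force: [0.4, 0.5, -1.5]
gripper_width: 0.117
gripper_force: 29.9
```

```bash
python3 to.py .5988 -.1735 .125 170.65
```

```text
t 10.65 tcp [ 0.5987 -0.1588  0.1949] yaw 170.59 F [ 0.4  0.5 -1.5] M [-0.06 -0.06 -0.02] joints [  0.  23.  -3.  -0. -65. -10.]
delta mm [14.5 -2.6 69.9] turn -0.0011
```

Descend to just above the jaws (teeth about 77 mm up), then measure the divider against the tray.

>>> {"method": "drive_tool", "body": {"moves": [{"delta_pos": [14.5,-2.6,20],"turn": -0.001,"claw": 0.0},{"delta_pos": [0,0,30],"turn": 0,"claw": 0.0},{"delta_pos": [0,0,20],"turn": 0,"claw": 0.0},{"delta_pos": [0,0,0],"turn": 0,"claw": 0.0},{"delta_pos": [0,0,0],"turn": 0,"claw": 0.0}]}}

```text
time_s: 11.28
tcp_pos: [0.5998, -0.1737, 0.1262]
ee_rot: [[-0.161, -0.987, 0.002], [-0.987, 0.161, -0.001], [0.0, -0.002, -1.0]]
wrist_force: [0.6, -1.0, -0.2]
gripper_width: 0.113
gripper_force: 29.9
```

```bash
python3 to.py .5988 -.1735 .125 170.65; python3 - <<'E'
from h import *
c=cap('wrist'); I=c['color'][0:240,160:480,::-1]
cv2.imwrite('pics/w4.png',cv2.resize(I,None,fx=2.5,fy=2.5,interpolation=cv2.INTER_CUBIC))
E
```

```text
t 11.275 tcp [ 0.5998 -0.1737  0.1262] yaw 170.72 F [ 0.6 -1.  -0.2] M [-0.   -0.04 -0.02] joints [ -1.  26.  -7.   0. -56.  -8.]
delta mm [-0.   1.1  1.2] turn 0.0012
```

View pics/w4.png

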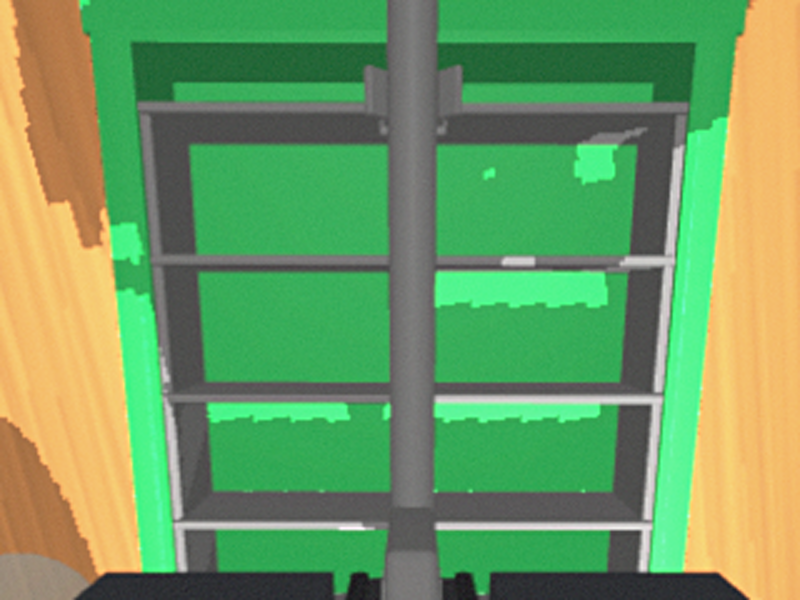

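The view shows the bead centred at u≈412, jaw outer tips at (365,70) and (462,68), wall tops at v≈107, 261, 398 and 525, and the tab end's lower edge at (412,508) with its top edge at about 549.

```bash
python3 - <<'E'
from h import *
c=load('wrist'); s=monitor.sense(); t=s['tcp_pos'][:2]
f=lambda uv:np.array(uv,float)/2.5+[160,0]
y=np.array([np.cos(np.radians(80.65)),np.sin(np.radians(80.65))]); x=np.array([y[1],-y[0]])
g=np.array([.5988,-.1735])
def show(n,uv,z):
    p=atz(c,f(uv),z)[:,:2]-g; print(n,(p@x*1000).round(1),(p@y*1000).round(1))
print('tcp',(t-g)@x*1e3,(t-g)@y*1e3)
show('walls',[(412,108),(412,261),(412,398),(412,525)],.048)
show('wallL',[(145,107),(155,261),(167,397),(180,524)],.048)
show('wallR',[(687,108),(672,261),(660,399),(648,526)],.048)
show('jaws',[(365,69),(462,69)],.066)
show('beadL/R',[(388,90),(437,90),(392,400),(434,400)],.1218)
show('tabend',[(412,508)],.1268); show('tabtop',[(412,549)],.1588)
P=cloud(c); q=(P[...,:2].reshape(-1,2)-g); z=P[...,2].ravel(); X=q@x*1e3;Y=q@y*1e3
m=(z>.152)&(z<.164)&(abs(X)<12)&(Y<0)&(Y>-60); print('tab depth',m.sum(),Y[m].min() if m.any() else 0, X[m].mean(),np.median(z[m]))
m=(z>.122)&(z<.132)&(abs(X)<12)&(Y<-45); print('bead depth',m.sum(),z[m].max(),X[m].mean(), np.polyfit(Y[m],X[m],1), np.polyfit(Y[m],z[m],1)); 
for w in (-126,-84,-42,0):
    m=(z>.042)&(z<.053)&(abs(X)>12)&(abs(X)<60)&(abs(Y-w)<12); print(w,m.sum(),np.median(Y[m]))
E
```

```text
tcp 1.2013709402039234 0.0872313216591671
walls [1.2 1.1 1.1 1. ] [-126.   -84.   -42.5   -0.5]
wallL [78.3 79.2 78.9 78. ] [-126.1  -83.8  -42.7   -0.8]
wallR [-78.2 -77.7 -77.7 -77.3] [-125.9  -83.9  -42.2   -0.3]
jaws [ 13.6 -12. ] [-131.1 -131.1]
beadL/R [ 6.  -3.8  5.5 -3.7] [-111.9 -111.9  -50.4  -50.4]
tabend [1.1] [-27.1]
tabtop [1.1] [-27.9]
tab depth 945 -28.005240904020642 0.7805321166957109 0.1579809091773224
bead depth 3240 0.1285343370669783 1.2192639247556747 [-0.00157722  1.07969244] [-4.09292340e-07  1.25458299e-01]
-126 741 -125.93440578472668
-84 616 -84.26369428241281
-42 551 -42.679562617558304
0 573 -1.2691849274088458
```

The divider and slots match to within about 0.5 mm. Descend to just above the wall tops (contact would be near TCP z 0.095).

>>> {"method": "drive_tool", "body": {"moves": [{"delta_pos": [0.4,0.4,12],"turn": 0.001,"claw": 0.0},{"delta_pos": [0,0,12],"turn": 0,"claw": 0.0},{"delta_pos": [0,0,2],"turn": 0,"claw": 0.0},{"delta_pos": [0,0,0],"turn": 0,"claw": 0.0},{"delta_pos": [0,0,0],"turn": 0,"claw": 0.0}]}}

```text
time_s: 11.95
tcp_pos: [0.5989, -0.1739, 0.0995]
ee_rot: [[-0.162, -0.987, 0.001], [-0.987, 0.162, -0.0], [0.0, -0.001, -1.0]]
wrist_force: [0.5, 0.6, -0.8]
gripper_width: 0.113
gripper_force: 29.9
```

```bash
python3 to.py .5992 -.1741 .093 170.65
```

```text
t 11.95 tcp [ 0.5989 -0.1739  0.0995] yaw 170.67 F [ 0.5  0.6 -0.8] M [ 0.04  0.01 -0.01] joints [ -1.  28.  -9.   0. -53.  -8.]
delta mm [ 0.1 -0.4  6.5] turn 0.0004
```

>>> {"method": "drive_tool", "body": {"moves": [{"delta_pos": [0.1,-0.2,1.5],"turn": 0,"claw": 0.0},{"delta_pos": [0,0,1.5],"turn": 0,"claw": 0.0},{"delta_pos": [0,0,1],"turn": 0,"claw": 0.0},{"delta_pos": [0,0,0],"turn": 0,"claw": 0.0}]}}

```text
time_s: 12.45
tcp_pos: [0.5987, -0.174, 0.095]
ee_rot: [[-0.162, -0.987, -0.0], [-0.987, 0.162, 0.0], [0.0, 0.0, -1.0]]
wrist_force: [0.2, -0.1, -0.3]
gripper_width: 0.111
gripper_force: 29.9
```

>>> {"method": "drive_tool", "body": {"moves": [{"delta_pos": [0,0,0.7],"turn": 0,"claw": 0.0},{"delta_pos": [0,0,0.7],"turn": 0,"claw": 0.0},{"delta_pos": [0,0,0],"turn": 0,"claw": 0.0}]}}

```text
time_s: 12.82
tcp_pos: [0.5987, -0.174, 0.0937]
ee_rot: [[-0.162, -0.987, -0.0], [-0.987, 0.162, 0.0], [-0.0, 0.0, -1.0]]
wrist_force: [0.2, 0.2, -0.9]
gripper_width: 0.112
gripper_force: 29.9
```

>>> {"method": "drive_tool", "body": {"moves": [{"delta_pos": [0,0,1],"turn": 0,"claw": 0.0},{"delta_pos": [0,0,1],"turn": 0,"claw": 0.0},{"delta_pos": [0,0,1],"turn": 0,"claw": 0.0},{"delta_pos": [0,0,0],"turn": 0,"claw": 0.0}]}}

```text
time_s: 13.32
tcp_pos: [0.5987, -0.174, 0.0906]
ee_rot: [[-0.162, -0.987, -0.0], [-0.987, 0.162, 0.0], [0.0, 0.0, -1.0]]
wrist_force: [-0.6, 0.3, -1.4]
gripper_width: 0.115
gripper_force: 29.9
```

The teeth are 4–5 mm below the wall tops with no force, so the slots are engaged. Continue down to near the jaws (TCP 0.066).

>>> {"method": "drive_tool", "body": {"moves": [{"delta_pos": [0,0,3],"turn": 0,"claw": 0.0},{"delta_pos": [0,0,3],"turn": 0,"claw": 0.0},{"delta_pos": [0,0,3],"turn": 0,"claw": 0.0},{"delta_pos": [0,0,0],"turn": 0,"claw": 0.0}]}}

```text
time_s: 13.82
tcp_pos: [0.5985, -0.174, 0.0813]
ee_rot: [[-0.162, -0.987, -0.001], [-0.987, 0.162, 0.0], [0.0, 0.001, -1.0]]
wrist_force: [-0.0, 0.7, -1.0]
gripper_width: 0.114
gripper_force: 29.9
```

>>> {"method": "drive_tool", "body": {"moves": [{"delta_pos": [0,0,4],"turn": 0,"claw": 0.0},{"delta_pos": [0,0,4],"turn": 0,"claw": 0.0},{"delta_pos": [0,0,3],"turn": 0,"claw": 0.0},{"delta_pos": [0,0,2],"turn": 0,"claw": 0.0},{"delta_pos": [0,0,0],"turn": 0,"claw": 0.0},{"delta_pos": [0,0,0],"turn": 0,"claw": 0.0}]}}

```text
time_s: 14.58
tcp_pos: [0.5989, -0.174, 0.0689]
ee_rot: [[-0.162, -0.987, 0.0], [-0.987, 0.162, -0.0], [0.0, -0.0, -1.0]]
wrist_force: [-0.6, 0.5, -1.1]
gripper_width: 0.108
gripper_force: 29.9
```

>>> {"method": "drive_tool", "body": {"moves": [{"delta_pos": [0,-0.3,1.5],"turn": 0,"claw": 0.0},{"delta_pos": [0,0,1.5],"turn": 0,"claw": 0.0},{"delta_pos": [0,0,1],"turn": 0,"claw": 0.0},{"delta_pos": [0,0,0],"turn": 0,"claw": 0.0}]}}

```text
time_s: 15.08
tcp_pos: [0.5996, -0.1741, 0.065]
ee_rot: [[-0.162, -0.987, 0.001], [-0.987, 0.162, -0.0], [0.0, -0.001, -1.0]]
wrist_force: [1.0, -0.5, -0.1]
gripper_width: 0.114
gripper_force: 29.9
```

>>> {"method": "drive_tool", "body": {"moves": [{"delta_pos": [0,0,1],"turn": 0,"claw": 0.0},{"delta_pos": [0,0,1],"turn": 0,"claw": 0.0},{"delta_pos": [0,0,0],"turn": 0,"claw": 0.0}]}}

```text
time_s: 15.45
tcp_pos: [0.5998, -0.1742, 0.0638]
ee_rot: [[-0.162, -0.987, 0.002], [-0.987, 0.162, -0.001], [0.0, -0.002, -1.0]]
wrist_force: [0.1, 0.5, 4.1]
gripper_width: 0.111
gripper_force: 29.9
```

>>> {"method": "drive_tool", "body": {"moves": [{"delta_pos": [0,0,1],"turn": 0,"claw": 0.0},{"delta_pos": [0,0,1],"turn": 0,"claw": 0.0},{"delta_pos": [0,0,0],"turn": 0,"claw": 0.0}]}}

```text
time_s: 15.82
tcp_pos: [0.5998, -0.1743, 0.0622]
ee_rot: [[-0.162, -0.987, 0.002], [-0.987, 0.162, -0.001], [0.0, -0.002, -1.0]]
wrist_force: [-0.7, -0.4, 7.1]
gripper_width: 0.114
gripper_force: 29.9
```

>>> {"method": "drive_tool", "body": {"moves": [{"delta_pos": [0,0,1],"turn": 0,"claw": 0.0},{"delta_pos": [0,0,1],"turn": 0,"claw": 0.0},{"delta_pos": [0,0,0],"turn": 0,"claw": 0.0}]}}

```text
time_s: 16.2
tcp_pos: [0.5995, -0.1741, 0.0585]
ee_rot: [[-0.162, -0.987, 0.001], [-0.987, 0.162, -0.0], [-0.0, -0.001, -1.0]]
wrist_force: [2.5, -0.6, -0.3]
gripper_width: 0.11
gripper_force: 29.9
```

The clips snapped over. Now I'll press gently until the bead seats on the walls.

>>> {"method": "drive_tool", "body": {"moves": [{"delta_pos": [0,0,0.6],"turn": 0,"claw": 0.0},{"delta_pos": [0,0,0.6],"turn": 0,"claw": 0.0},{"delta_pos": [0,0,0],"turn": 0,"claw": 0.0},{"delta_pos": [0,0,0],"turn": 0,"claw": 0.0}]}}

```text
time_s: 16.7
tcp_pos: [0.5992, -0.174, 0.0574]
ee_rot: [[-0.162, -0.987, 0.0], [-0.987, 0.162, 0.0], [-0.0, -0.0, -1.0]]
wrist_force: [2.7, -0.4, -1.2]
gripper_width: 0.115
gripper_force: 29.9
```

>>> {"method": "drive_tool", "body": {"moves": [{"delta_pos": [0,0,0.5],"turn": 0,"claw": 0.0},{"delta_pos": [0,0,0.5],"turn": 0,"claw": 0.0},{"delta_pos": [0,0,0],"turn": 0,"claw": 0.0},{"delta_pos": [0,0,0],"turn": 0,"claw": 0.0}]}}

```text
time_s: 17.2
tcp_pos: [0.5992, -0.174, 0.0572]
ee_rot: [[-0.162, -0.987, 0.001], [-0.987, 0.162, -0.0], [-0.0, -0.001, -1.0]]
wrist_force: [-0.2, 1.7, 4.6]
gripper_width: 0.115
gripper_force: 29.9
```

Seated: it stops at 0.0572 with 4.6 N. Release and retreat.

>>> {"method": "drive_tool", "body": {"moves": [{"delta_pos": [0,0,0.4],"turn": 0,"claw": 0.0},{"delta_pos": [0,0,0],"turn": 0,"claw": 0.0},{"delta_pos": [0,0,-0.8],"turn": 0,"claw": 0.0},{"delta_pos": [0,0,0],"turn": 0,"claw": 0.4},{"delta_pos": [0,0,0],"turn": 0,"claw": 0.4},{"delta_pos": [0,0,0],"turn": 0,"claw": 0.4},{"delta_pos": [0,0,0],"turn": 0,"claw": 0.4},{"delta_pos": [0,0,-15],"turn": 0,"claw": 0.4},{"delta_pos": [0,0,-35],"turn": 0,"claw": 0.4},{"delta_pos": [0,0,-50],"turn": 0,"claw": 0.4},{"delta_pos": [0,0,-60],"turn": 0,"claw": 0.4},{"delta_pos": [0,0,-60],"turn": 0,"claw": 0.4}]}}

```text
time_s: 18.7
tcp_pos: [0.5987, -0.1741, 0.2803]
ee_rot: [[-0.162, -0.987, 0.001], [-0.987, 0.162, -0.0], [0.0, -0.001, -1.0]]
wrist_force: [0.6, 0.0, -0.6]
gripper_width: 0.404
gripper_force: 0.0
```

>>> {"method": "drive_tool", "body": {"moves": [{"delta_pos": [-60,0,-40],"turn": 0,"claw": 0.4},{"delta_pos": [-20,0,0],"turn": 0,"claw": 0.4},{"delta_pos": [0,0,0],"turn": 0,"claw": 0.4},{"delta_pos": [0,0,0],"turn": 0,"claw": 0.4},{"delta_pos": [0,0,0],"turn": 0,"claw": 0.4}]}}

```text
time_s: 19.32
tcp_pos: [0.6103, -0.1038, 0.3106]
ee_rot: [[-0.163, -0.987, -0.002], [-0.987, 0.163, -0.0], [0.001, 0.002, -1.0]]
wrist_force: [-0.1, -1.0, 0.6]
gripper_width: 0.404
gripper_force: 0.0
```

```bash
python3 - <<'E'
from h import *
c=cap('wrist'); s=monitor.sense(); print(s['time_s'],s['tcp_pos'],s['wrist_force'])
I=c['color'][0:240,160:480,::-1]; J=cap('scene')['color'][110:290,220:440,::-1]
cv2.imwrite('pics/w5.png',np.vstack([cv2.resize(I,(480,360)),cv2.resize(J,(288,236)).copy() if 0 else cv2.copyMakeBorder(cv2.resize(J,(288,236)),0,0,0,192,0)]))
P=cloud(c); g=np.array([.5988,-.1735]); a=np.radians(80.65); y=np.array([np.cos(a),np.sin(a)]); x=np.array([y[1],-y[0]])
q=P[...,:2].reshape(-1,2)-g; z=P[...,2].ravel(); X=q@x*1e3;Y=q@y*1e3
for lo,hi in ((-118,-95),(-80,-40),(-20,20),(40,80),(95,118)):
    m=(abs(X)<3)&(Y>lo)&(Y<hi)&(z>.052); print(lo,m.sum(),np.median(z[m]).round(4) if m.any() else None)
m=(z>.05)&(z<.07)&(abs(X)<8); print(Y[m].min(),Y[m].max())
E
```

```text
19.375 [ 0.6104023  -0.10379167  0.31077669] [-0.57277779  0.23354301  0.70177817]
-118 102 0.057
-80 168 0.0573
-20 3154 0.4724
40 2844 0.4214
95 77 0.057
-134.85844152454754 134.80284479543812
```

View pics/w5.png

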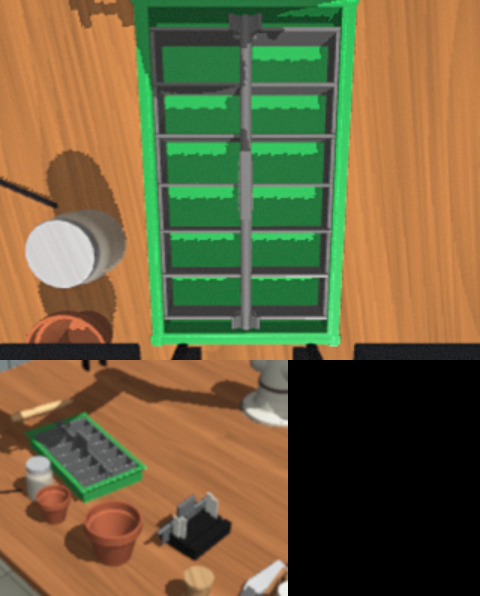

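The divider lies level down the tray's middle. Its bead top is at 57–58 mm at both ends, matching home, and both clips are over the bead. The spare and the other items haven't moved.

```bash
python3 -c "
from station import ticket; print(ticket.finish_job())"
```

```text
the job is handed in; nothing more can be done
None
```

The six-tooth divider is fitted down the middle of the tray, pressed home with both end clips closed over its bead, and released; the job was handed in at about 19 s, with no verdict shown.

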